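# Find the press spindle's pitch with comb leaves

### The arm

A 6-joint arm with a two-finger parallel gripper is mounted at the origin on the work surface. World frame = base frame: x ahead of the robot, y to its left, z up, the work surface at z = 0. Lengths are in mm, angles in degrees, forces in N, time in s.
With the tool pointing down it reaches from about 350 to 850 mm from the base axis. Payload 8.1 kg.
Tool frame: the origin (TCP) lies midway between the tips of the shut fingers; the grasp point (between the pads) lies 19 mm behind it; z points along the fingers, y is the line along which they close (so a half turn about z gives the same grasp; the last joint's range is limited). The gripper opens to 85 mm and grips with 20 to 120 N. Pads are 22 mm wide; open, the fingers measure 114 mm over their backs; the gripper's body (76 mm by 85 mm) begins 54 mm behind the grasp point. The pads swing forward as they close: fully open they stand 13 mm farther back than shut.
Start: joints at [67.93, 7.471, 85.268, -0, 87.261, -4.893], TCP at [177.176, 573.249, 206.092] pointing down, gripper open.
Joint ranges: [-169.43, 169.43], [-51.17, 129.36], [1.28, 143.12], [-76.62, 256.62], [0, 156.53], [-152.29, 152.29]. Speed limits (degrees/s): [136.94, 136.94, 159.86, 180, 180, 180].

### API

Orientations are given as [roll, pitch, yaw] about the fixed x, y, z axes, in that order (R = Rz(yaw) Ry(pitch) Rx(roll)).
In Python, from bench import r gives the robot as it stands.
- The arm moves only by the tool step_arm, never from a script. Its arguments are lists of equal length, an entry for each row: "delta_pos": the shift along the world's x, y, z in units of 200 mm (1.0 is 200 mm), a list of three; "spin": the turn about the world's z in units of 180 degrees (1.0 is 180 degrees). In form: {"delta_pos": [[dx, dy, dz], ...], "spin": [spin, ...]}. A call has 1 to 8 rows; each row shifts and turns the commanded pose from where the row before left it; what a row does not reach is not made up. A row lasts 1/8 s, in which the tool goes at most 62.5 mm and 10.7 degrees, less where a joint would pass 70% of its speed; a pose out of reach is approached as far as the arm can. A call with a number of a shift or a turn outside -1 to 1 is refused whole. A call with a gripper value outside its range is refused whole. "gripper" is the opening, from -1 (shut) to 1 (fully open), set as the call begins (left out, the last holds). The fingers move at their own pace and stop on an object; "squeeze" is the grip in N (left out, the last holds). Time passes only in rows, so rows that do not move let the fingers close. It gives the time, the measured TCP pose, the force, the opening and the grip force at its end, in the units of the state.
- r.sense(): the state, without advancing time (a new reading comes with each control period).
- r.snapshot(name): name is "scene" or "top"; returns a dict with "pixels" (384x512x3 uint8, blue, green, red), "fx", "fy", "cx", "cy" (pixels), "dist_coeffs" ([k1, k2, p1, p2, k3] as OpenCV has them; the pictures are not rectified), "camera_from_world" (4x4, takes a point from world to camera coordinates). Camera axes: x right, y up, looking along -z (the intrinsics and any distortion apply to the point x, -y, -z); pixel columns grow to the right and rows downward; lengths in mm; the calibration is good to about 2 mm. A picture is of the moment at which its call begins. There is no depth.
- r.hand_in(): hands the job in; it is judged then, once.
The state is a dict: "time": time; "joint_pos": joint angles; "qd": joint speeds; "joint_efforts": joint torques, N m; "tool_pos": TCP position; "tcp_rot": TCP orientation; "ft_force": force on the tool from outside, world axes, zero at the start; "wrist_torque": the same for the moment, N m; "finger_gap": finger opening in mm; "grip_force": force on a finger pad.
Only numpy, scipy, OpenCV 4.12 (cv2) and the standard library are available. Lean on these libraries where they do the work, as an engineer would, in place of code of your own. Each camera call takes 0.05 s, during which the arm holds its last target. There are 200 camera calls.

### The job

The press spindle lying in the V-blocks nearest the robot needs a new nut: find its pitch with the comb leaves from the gauge tray. Bring one leaf at a time slowly down astride the top of its thread, with a light hand so the thread is not bruised, and shift it along until its teeth drop fully home or it is plain that they will not. Leave the leaf that seats fully standing upright in the thread, let go of, have the other two standing back in the gauge tray, and leave everything else where it is.

Things in the scene. Friction and masses are not known exactly. Their poses are not given: they have to be found in the camera images.
- cradle_a: Steel press spindle lying level in two fixed dark V-blocks (76 mm across, 56 mm high, at y = 80 to 106 mm either way). Three look alike; the one nearest the robot (x below 0.66 m) is to be gauged, the two at x above 0.74 m are spares, no part of the job. Origin: on the bench midway between the blocks; y along the spindle, z up. Axis 50 mm up; 276 mm long, 46 mm head at the -y end.
- thread_a (a point): Top of cradle_a's thread, midway along, at crest height (71 mm up). Trapezoidal thread, 42 mm outside diameter, over y = -70 to 70 mm; pitch one of three between 6 and 13 mm, grooves about half a pitch deep, 30 degree included angle. Where along y the crests lie is unknown and changes. Shoved lengthwise with over 14 N the spindle creeps along its blocks.
- cradle_b: Steel press spindle lying level in two fixed dark V-blocks (76 mm across, 56 mm high, at y = 80 to 106 mm either way). Three look alike; the one nearest the robot (x below 0.66 m) is to be gauged, the two at x above 0.74 m are spares, no part of the job. Origin: on the bench midway between the blocks; y along the spindle, z up. Axis 50 mm up; 276 mm long, 46 mm head at the -y end.
- thread_b (a point): Top of cradle_b's thread, midway along, at crest height (71 mm up). Trapezoidal thread, 42 mm outside diameter, over y = -70 to 70 mm; pitch one of three between 6 and 13 mm, grooves about half a pitch deep, 30 degree included angle. Where along y the crests lie is unknown and changes. Shoved lengthwise with over 14 N the spindle creeps along its blocks.
- cradle_c: Steel press spindle lying level in two fixed dark V-blocks (76 mm across, 56 mm high, at y = 80 to 106 mm either way). Three look alike; the one nearest the robot (x below 0.66 m) is to be gauged, the two at x above 0.74 m are spares, no part of the job. Origin: on the bench midway between the blocks; y along the spindle, z up. Axis 50 mm up; 276 mm long, 46 mm head at the -y end.
- thread_c (a point): Top of cradle_c's thread, midway along, at crest height (71 mm up). Trapezoidal thread, 42 mm outside diameter, over y = -70 to 70 mm; pitch one of three between 6 and 13 mm, grooves about half a pitch deep, 30 degree included angle. Where along y the crests lie is unknown and changes. Shoved lengthwise with over 14 N the spindle creeps along its blocks.
- leaf_1: Comb leaf in a saddle, 110 g: black handle 18 (x) x 32 (y) mm on a saddle 52 (x) x 48 (y), below it a 4 mm blade along y with 3.7 to 6.2 mm teeth, hidden between two feet. Origin: middle of the tooth-root line, which meets the crests when fully home; handle 14 to 62 mm above it, soles of the feet 11 below. Fits one spindle, blade along it, the V between the feet astride it; else stays 3.5 mm or more proud.
- leaf_2: Comb leaf in a saddle, 110 g: black handle 18 (x) x 32 (y) mm on a saddle 52 (x) x 48 (y), below it a 4 mm blade along y with 3.7 to 6.2 mm teeth, hidden between two feet. Origin: middle of the tooth-root line, which meets the crests when fully home; handle 14 to 62 mm above it, soles of the feet 11 below. Fits one spindle, blade along it, the V between the feet astride it; else stays 3.5 mm or more proud.
- leaf_3: Comb leaf in a saddle, 110 g: black handle 18 (x) x 32 (y) mm on a saddle 52 (x) x 48 (y), below it a 4 mm blade along y with 3.7 to 6.2 mm teeth, hidden between two feet. Origin: middle of the tooth-root line, which meets the crests when fully home; handle 14 to 62 mm above it, soles of the feet 11 below. Fits one spindle, blade along it, the V between the feet astride it; else stays 3.5 mm or more proud.
- gauge_tray: Wooden tray, fixed, 222 (x) x 82 (y) mm, walls 6 thick and 22 mm high, floor 6 mm thick, three equal compartments 66 to 69 (x) x 70 (y) mm in a row along x, one leaf standing on its feet in each (its origin then 17 mm above the bench). Origin: centre of its underside.
- place_0 (a point): Centre of the floor of the gauge tray's compartment at the -x end, 6 mm above the bench.
- place_1 (a point): Centre of the floor of the gauge tray's compartment at the middle, 6 mm above the bench.
- place_2 (a point): Centre of the floor of the gauge tray's compartment at the +x end, 6 mm above the bench.
- job_tray: Small fixed wooden tray, 130 x 100 x 22 mm, holding the worn nut; not needed. Origin: centre of its underside.
- nut: Bystander, to be left alone: worn flanged bronze nut, 68 mm diameter, 42 mm high, in the job tray.
- bottle_1: Bystander, to be left alone: amber bottle, 46 mm diameter, 100 mm high.
- bottle_2: Bystander, to be left alone: amber bottle, 46 mm diameter, 100 mm high.
- jar: Bystander, to be left alone: white jar with screw cap, 76 mm diameter, 110 mm high.
- vial: Bystander, to be left alone: small glass vial, 24 mm diameter, 55 mm high.
- dish: Bystander, to be left alone: shallow white dish, 90 mm diameter, 18 mm high.
- spanner: Bystander, to be left alone: steel spanner, 170 mm long, lying flat.
There are look-alikes about, which are no part of the job. Leave any red look-alike of the leaf_1 alone.

How it is judged (in metres and radians):
At the end, for the whole second after the job is handed in: One leaf stands fully home on the thread of the spindle nearest the robot (roots within 1.5 mm of the crests, within 6 mm of the top line and 50 mm of the middle, tilt under 0.15 rad); the other two stand on the gauge tray's floor (within 3 mm, 0.1 rad); all still (((world x of cradle_a below 0.66 m and z of leaf_1 in the frame of thread_a between -0.002 and 0.0015 m and x of leaf_1 in the frame of thread_a between -0.006 and 0.006 m and y of leaf_1 in the frame of thread_a between -0.05 and 0.05 m and angle between leaf_1's own z axis and vertical below 0.15 rad) or (world x of cradle_b below 0.66 m and z of leaf_1 in the frame of thread_b between -0.002 and 0.0015 m and x of leaf_1 in the frame of thread_b between -0.006 and 0.006 m and y of leaf_1 in the frame of thread_b between -0.05 and 0.05 m and angle between leaf_1's own z axis and vertical below 0.15 rad) or (world x of cradle_c below 0.66 m and z of leaf_1 in the frame of thread_c between -0.002 and 0.0015 m and x of leaf_1 in the frame of thread_c between -0.006 and 0.006 m and y of leaf_1 in the frame of thread_c between -0.05 and 0.05 m and angle between leaf_1's own z axis and vertical below 0.15 rad) or (world x of cradle_a below 0.66 m and z of leaf_2 in the frame of thread_a between -0.002 and 0.0015 m and x of leaf_2 in the frame of thread_a between -0.006 and 0.006 m and y of leaf_2 in the frame of thread_a between -0.05 and 0.05 m and angle between leaf_2's own z axis and vertical below 0.15 rad) or (world x of cradle_b below 0.66 m and z of leaf_2 in the frame of thread_b between -0.002 and 0.0015 m and x of leaf_2 in the frame of thread_b between -0.006 and 0.006 m and y of leaf_2 in the frame of thread_b between -0.05 and 0.05 m and angle between leaf_2's own z axis and vertical below 0.15 rad) or (world x of cradle_c below 0.66 m and z of leaf_2 in the frame of thread_c between -0.002 and 0.0015 m and x of leaf_2 in the frame of thread_c between -0.006 and 0.006 m and y of leaf_2 in the frame of thread_c between -0.05 and 0.05 m and angle between leaf_2's own z axis and vertical below 0.15 rad) or (world x of cradle_a below 0.66 m and z of leaf_3 in the frame of thread_a between -0.002 and 0.0015 m and x of leaf_3 in the frame of thread_a between -0.006 and 0.006 m and y of leaf_3 in the frame of thread_a between -0.05 and 0.05 m and angle between leaf_3's own z axis and vertical below 0.15 rad) or (world x of cradle_b below 0.66 m and z of leaf_3 in the frame of thread_b between -0.002 and 0.0015 m and x of leaf_3 in the frame of thread_b between -0.006 and 0.006 m and y of leaf_3 in the frame of thread_b between -0.05 and 0.05 m and angle between leaf_3's own z axis and vertical below 0.15 rad) or (world x of cradle_c below 0.66 m and z of leaf_3 in the frame of thread_c between -0.002 and 0.0015 m and x of leaf_3 in the frame of thread_c between -0.006 and 0.006 m and y of leaf_3 in the frame of thread_c between -0.05 and 0.05 m and angle between leaf_3's own z axis and vertical below 0.15 rad)) and ((x of leaf_2 in the frame of gauge_tray between -0.105 and 0.105 m and y of leaf_2 in the frame of gauge_tray between -0.035 and 0.035 m and z of leaf_2 in the frame of gauge_tray between 0.014 and 0.02 m and angle between each of leaf_2, leaf_3's own z axis and vertical below 0.1 rad and x of leaf_3 in the frame of gauge_tray between -0.105 and 0.105 m and y of leaf_3 in the frame of gauge_tray between -0.035 and 0.035 m and z of leaf_3 in the frame of gauge_tray between 0.014 and 0.02 m) or (x of leaf_1 in the frame of gauge_tray between -0.105 and 0.105 m and y of leaf_1 in the frame of gauge_tray between -0.035 and 0.035 m and z of leaf_1 in the frame of gauge_tray between 0.014 and 0.02 m and angle between each of leaf_1, leaf_3's own z axis and vertical below 0.1 rad and x of leaf_3 in the frame of gauge_tray between -0.105 and 0.105 m and y of leaf_3 in the frame of gauge_tray between -0.035 and 0.035 m and z of leaf_3 in the frame of gauge_tray between 0.014 and 0.02 m) or (x of leaf_1 in the frame of gauge_tray between -0.105 and 0.105 m and y of leaf_1 in the frame of gauge_tray between -0.035 and 0.035 m and z of leaf_1 in the frame of gauge_tray between 0.014 and 0.02 m and angle between each of leaf_1, leaf_2's own z axis and vertical below 0.1 rad and x of leaf_2 in the frame of gauge_tray between -0.105 and 0.105 m and y of leaf_2 in the frame of gauge_tray between -0.035 and 0.035 m and z of leaf_2 in the frame of gauge_tray between 0.014 and 0.02 m)) and linear speed of each of leaf_1, leaf_2, leaf_3 below 0.02 m/s); the robot touches nothing.
It fails at once if a leaf is pressed or dragged against a spindle with more than 30 N (contact force between any of leaf_1, leaf_2, leaf_3 and cradle_a above 30 N or contact force between any of leaf_1, leaf_2, leaf_3 and cradle_b above 30 N or contact force between any of leaf_1, leaf_2, leaf_3 and cradle_c above 30 N).
It fails at once if a bystander is pushed more than 30 mm from its place (distance of any of nut, bottle_1, bottle_2, jar, vial, dish, spanner from where it was at the start of the episode above 0.03 m).
It also fails if it takes over 72 s, if anything falls off the work surface, if the arm or the gripper's body presses on something with over 40 N, if the wrist force passes 120 N, or if a joint passes its speed limit or range.

## Working session

There is one attempt and no reset: what is moved stays moved. The work goes in short steps, Python scripts to look and compute and a tool call to move; the robot and the scene stay as the last step left them, time stands still between calls to the robot, and variables do not carry over. Pictures are saved under pics/ and viewed, at most 10 in all, crops included, and the job is handed in when it is done.

Besides the shell and the picture viewer there is one more tool, called as name(argument=value, ...) on one line, values as JSON. step_arm: Moves the arm, as the interface text tells. Shifts and turns lie within -1 to 1; 1 stands for 200 mm of shift or 180 degrees of turn. Its arguments: {"type":"object","properties":{"delta_pos":{"type":"array","items":{"type":"array","items":{"type":"number","minimum":-1,"maximum":1}}},"spin":{"type":"array","items":{"type":"number","minimum":-1,"maximum":1}},"gripper":{"type":"number"},"squeeze":{"type":"number"}},"required":["delta_pos","spin"]}

```bash
mkdir -p pics; cat > h.py <<'E'
import numpy as np, cv2
from bench import r
def ray(s,px):
    K=np.array([[s["fx"],0,s["cx"]],[0,s["fy"],s["cy"]],[0,0,1.]])
    u=cv2.undistortPoints(np.array(px,float).reshape(-1,1,2),K,np.array(s["dist_coeffs"],float)).reshape(-1,2)
    T=np.array(s["camera_from_world"]);R=T[:3,:3];o=-R.T@T[:3,3]
    d=np.c_[u[:,0],-u[:,1],-np.ones(len(u))]@R
    return o,d
def onz(s,px,z):
    o,d=ray(s,px); return o+d*((z-o[2])/d[:,2])[:,None]
def proj(s,P):
    K=np.array([[s["fx"],0,s["cx"]],[0,s["fy"],s["cy"]],[0,0,1.]])
    T=np.array(s["camera_from_world"]);c=np.array(P,float).reshape(-1,3)@T[:3,:3].T+T[:3,3]
    c=c*[1,-1,-1]
    return cv2.projectPoints(c,np.zeros(3),np.zeros(3),K,np.array(s["dist_coeffs"],float))[0].reshape(-1,2)
E
python3 - <<'E'
from h import *
a=r.snapshot("scene");b=r.snapshot("top")
import pickle;pickle.dump((a,b),open("s0.pkl","wb"))
for n,s in(("scene",a),("top",b)):
    cv2.imwrite(f"pics/{n}0.png",cv2.resize(s["pixels"],(800,600),interpolation=cv2.INTER_CUBIC))
    T=np.array(s["camera_from_world"]);print(n,s["fx"],-T[:3,:3].T@T[:3,3],s["dist_coeffs"])
print(r.sense())
E
```

```text
scene 467.7192860372181 [1153.97577722 -982.55393179  827.9783166 ] [-0.1327386  0.         0.         0.         0.       ]
top 358.42274979394193 [ 347.65317161   17.9010718  1065.75028617] [-0.11538419  0.          0.          0.          0.        ]
{'time': 0.1, 'joint_pos': array([ 6.79312908e+01,  7.51071957e+00,  8.53234688e+01, -4.42801524e-04,
        8.72615004e+01, -4.89442918e+00]), 'qd': array([ 0.01049782, -0.06970295, -0.12249449,  0.10980893, -0.04494117,
       -0.07445251]), 'joint_efforts': array([ 2.03192001e-03, -5.70956540e+01, -5.01939332e+01, -8.37437938e-05,
        8.32782331e-03, -2.68532929e-06]), 'tool_pos': array([176.9598166 , 572.74749507, 205.1458935 ]), 'tcp_rot': array([-1.79904622e+02, -7.72351824e-03,  1.62825735e+02]), 'ft_force': array([ 0.9520374 , -0.53925157, -0.15558879]), 'wrist_torque': array([-0.04248648, -0.00581823, -0.0119592 ]), 'grip_force': 0.0, 'finger_gap': 85.48219004698247}
```

View pics/top0.png

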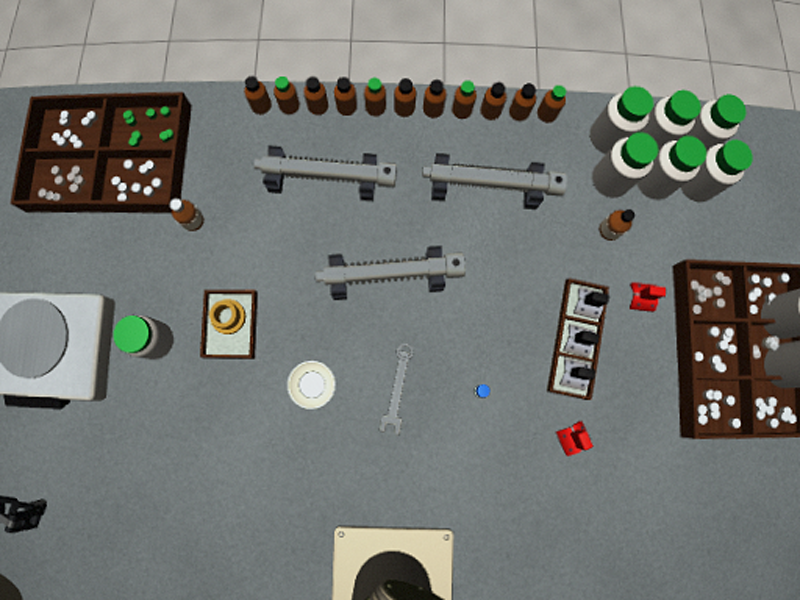

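View pics/scene0.png

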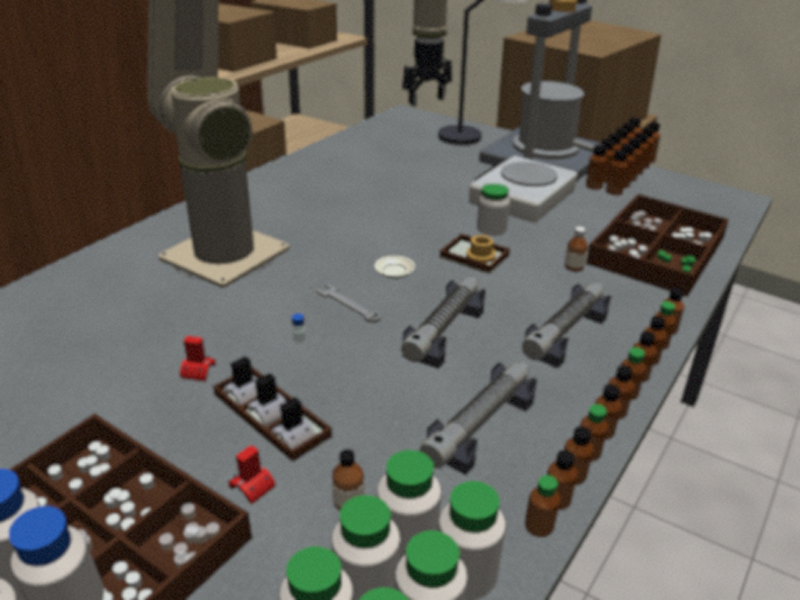

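The top view (800x600) shows three spindles, at (392,270), (325,168) and (495,178). The lowest in the picture, (392,270), is nearest the robot. The gauge tray is at (578,338) with black handles at (598,298), (587,338) and (578,374). The red look-alikes at (575,438) and (647,296) are outside the tray and get left alone. I'll confirm this in an enlarged crop and measure.

```bash
python3 - <<'E'
from h import *
import pickle
a,b=pickle.load(open("s0.pkl","rb"))
p=b["pixels"]
c1=cv2.resize(p[150:200,195:305],(800,364),interpolation=cv2.INTER_CUBIC)
c2=cv2.resize(p[175:260,345:400],None,fx=7,fy=7,interpolation=cv2.INTER_CUBIC)[:,:]
cv2.imwrite("pics/c2.png",c2)
cv2.imwrite("pics/c1.png",c1)
hsv=cv2.cvtColor(p,cv2.COLOR_BGR2HSV)
# dark handles inside tray
m=(p.max(2)<60).astype(np.uint8); m[:175]=0;m[260:]=0;m[:,:345]=0;m[:,400:]=0
n,l,st,ce=cv2.connectedComponentsWithStats(m)
for i in range(1,n):
    if st[i,4]>15: print(st[i],ce[i])
# tray: brown
m=((hsv[...,1]>110)&(hsv[...,0]<20)&(p.max(2)<140)).astype(np.uint8); m[:175]=0;m[262:]=0;m[:,:345]=0;m[:,392:]=0
pts=np.argwhere(m)[:,::-1].astype(np.float32)
w=onz(b,pts,22)[:,:2].astype(np.float32); print("tray",cv2.minAreaRect(w),len(w))
E
```

```text
[350 179  14  72 130] [356.74615385 213.51538462]
[365 180  25  16 147] [380.49659864 189.05442177]
[362 200  24  54 301] [375.19933555 225.23255814]
tray ((467.7268371582031, -340.7767639160156), (85.03199005126953, 220.58184814453125), 79.49392700195312) 531
```

View pics/c2.png

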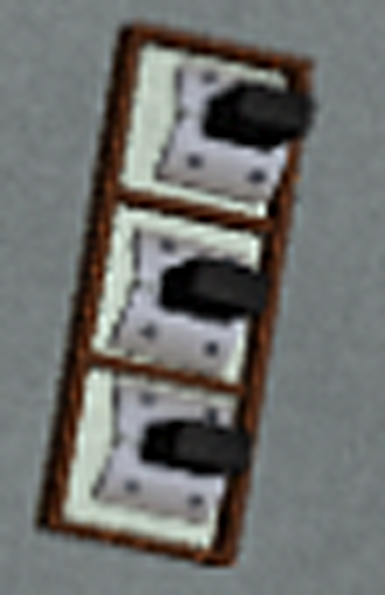

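View pics/c1.png

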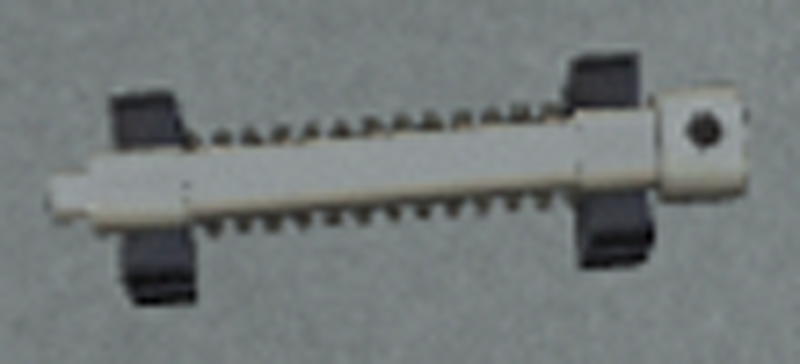

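Crop c2 (×7, offset 345,175) confirms the three steel saddles with black handles in the gauge tray. Their top faces are near (278,112), (233,291) and (214,447), and their bolts are visible. Crop c1 (×7.27, offset 195,150) shows the near spindle between V-blocks at (150,195) and (610,150). Its crests are about 30 crop px apart, so it looks like the coarse pitch.

```bash
python3 - <<'E'
from h import *
import pickle
a,b=pickle.load(open("s0.pkl","rb"))
f=lambda q,z:onz(b,np.array(q)/7-.5+.5/7+[345,175],z).round(1)
L=[([278,112],[[208,75],[195,160],[258,175]]),([233,291],[[168,245],[148,332],[212,348]]),([214,447],[[148,400],[132,487],[196,502]])]
for h,bo in L:
    H=f([h],79)[0];B=f(bo,31); d=B[1]-B[2]; e=B[0]-B[1]
    print("handle",H[:2],"saddle",((B[0]+B[2])/2)[:2],"yaw",np.degrees(np.arctan2(-d[0],d[1])),np.degrees(np.arctan2(e[1],e[0])))
k=800/110
g=lambda q,z:onz(b,np.array(q)/k-.5+.5/k+[195,150],z).round(1)
A=g([[140,190],[615,148.5]],50);d=A[0]-A[1]
print("axis",A,np.degrees(np.arctan2(-d[0],d[1])), "mid",g([[381,174]],48), "hole",g([[705,130]],73))
print("crest spacing",np.linalg.norm(np.diff(g([[218,140],[552,112]],50),axis=0))/11)
# scene-view check: where these land
print(proj(a,[[*f([h],79)[0][:2],79] for h,_ in L])*1.5625)
E
```

```text
handle [ 535.5 -365.2] saddle [ 538.5  -363.75] yaw -11.751587058273191 -10.59152774797135
handle [ 461.9 -344. ] saddle [ 464.7 -342.9] yaw -12.705169690097572 -14.400021306791055
handle [ 399.2 -334.7] saddle [ 399.8 -333.8] yaw -11.793429684910446 -11.673710312884785
axis [[570.6 123.5  50. ]
 [593.  -65.8  50. ]] 6.748468299934906 mid [[580.3  27.6  48. ]] hole [[596.  -99.1  73. ]]
crest spacing 12.21684584146209
[[288.84161543 403.28418931]
 [263.40379281 378.68105104]
 [239.72993503 361.86216135]]
```

step_arm(delta_pos=[[0.15,-0.25,0],[0.15,-0.25,0],[0.15,-0.25,0],[0.15,-0.25,0],[0.15,-0.25,0],[0.15,-0.25,0],[0.15,-0.25,0],[0.15,-0.25,0]], spin=[-0.058,-0.058,-0.058,-0.058,-0.058,-0.058,-0.058,-0.058], gripper=0, squeeze=30)

```text
time: 1.1
tool_pos: [417.6, 171.4, 205.9]
tcp_rot: [-180.0, -0.0, 79.0]
ft_force: [0.8, 0.4, 0.2]
finger_gap: 42.8
grip_force: 0.0
```

step_arm(delta_pos=[[0.075,-0.3,0],[0.075,-0.3,0],[0.075,-0.3,0],[0.075,-0.3,0],[0.075,-0.3,0],[0.075,-0.3,0],[0.075,-0.3,-0.02],[0.075,-0.3,-0.05]], spin=[0,0,0,0,0,0,0,0])

```text
time: 2.1
tool_pos: [537.5, -308.8, 192.2]
tcp_rot: [180.0, 0.0, 79.3]
ft_force: [0.8, 0.4, 0.7]
finger_gap: 42.9
grip_force: 0.0
```

step_arm(delta_pos=[[0,-0.2,0],[0,-0.08,-0.1],[0,0,-0.2],[0,0,-0.2],[0,0,-0.15],[0,0,-0.1],[0,0,0],[0,0,0]], spin=[0,0,0,0,0,0,0,0])

```text
time: 3.1
tool_pos: [538.0, -363.0, 43.5]
tcp_rot: [179.9, 0.0, 79.3]
ft_force: [0.1, -0.5, -0.3]
finger_gap: 42.9
grip_force: 0.0
```

step_arm(delta_pos=[[0,0,0],[0,0,0],[0,0,0],[0,0,0],[0,0,0]], spin=[0,0,0,0,0], gripper=-1, squeeze=30)

```text
time: 3.72
tool_pos: [538.0, -363.4, 43.9]
tcp_rot: [179.9, 0.1, 79.3]
ft_force: [-0.8, 0.4, 6.2]
finger_gap: 16.8
grip_force: 31.7
```

step_arm(delta_pos=[[0,0,0.1],[0,0,0.2],[0,0,0.2],[0.02,0.15,0.05],[0.03,0.3,0],[0.03,0.3,0],[0.03,0.3,0],[0.03,0.3,0]], spin=[0,0,0,0.02,0.02,0.02,0.02,0.017])

```text
time: 4.72
tool_pos: [565.3, -90.8, 153.5]
tcp_rot: [179.9, 0.0, 96.9]
ft_force: [0.4, 0.6, -1.9]
finger_gap: 17.1
grip_force: 31.1
```

step_arm(delta_pos=[[0.03,0.3,0],[0.03,0.25,0],[0.02,0.055,0],[0,0,-0.05],[0,0,-0.05],[0,0,-0.03],[0,0,0],[0,0,0]], spin=[0,0,0,0,0,0,0,0])

```text
time: 5.72
tool_pos: [581.2, 27.9, 126.3]
tcp_rot: [180.0, 0.0, 96.7]
ft_force: [-0.4, -0.4, -0.8]
finger_gap: 17.2
grip_force: 31.0
```

```bash
python3 - <<'E'
from h import *
a=r.snapshot("scene");b=r.snapshot("top")
def crop(s,w):
    u=proj(s,[[581,28,80]])[0].astype(int);return cv2.resize(s["pixels"][u[1]-w:u[1]+w,u[0]-w:u[0]+w],(400,400),interpolation=cv2.INTER_CUBIC)
cv2.imwrite("pics/d1.png",np.hstack([crop(a,50),crop(b,50)]))
E
```

```text
(no output)
```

View pics/d1.png

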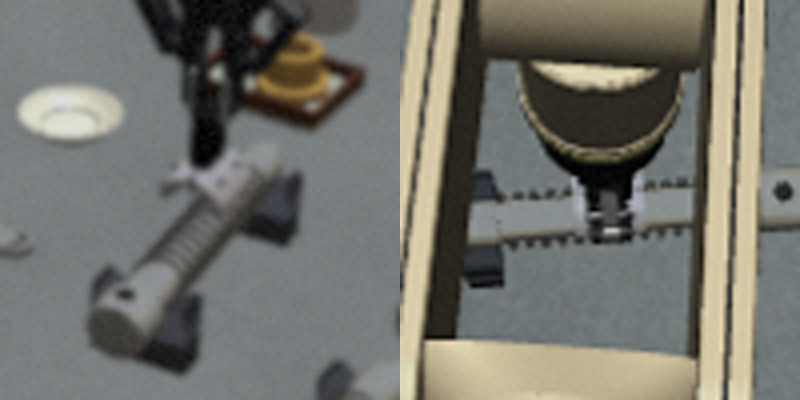

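The left view shows the leaf hanging upright just above the spindle's thread at (215,180). In the top view it lies over the spindle at (608,210). I'm lowering slowly.

step_arm(delta_pos=[[0,0,-0.03],[0,0,-0.03],[0,0,-0.015],[0,0,-0.01],[0,0,-0.01],[0,0,0]], spin=[0,0,0,0,0,0])

```text
time: 6.58
tool_pos: [581.1, 28.4, 107.0]
tcp_rot: [-180.0, -0.0, 96.8]
ft_force: [-0.6, 0.5, -0.9]
finger_gap: 17.3
grip_force: 31.0
```

step_arm(delta_pos=[[0,0,-0.005],[0,0,-0.005],[0,0,-0.005],[0,0,0]], spin=[0,0,0,0])

```text
time: 7.08
tool_pos: [581.1, 28.4, 104.0]
tcp_rot: [-180.0, -0.0, 96.8]
ft_force: [-0.1, 0.1, -1.1]
finger_gap: 16.8
grip_force: 31.0
```

step_arm(delta_pos=[[0,0,-0.005],[0,0,0],[0,0,0]], spin=[0,0,0])

```text
time: 7.45
tool_pos: [581.2, 28.4, 103.1]
tcp_rot: [180.0, -0.0, 96.8]
ft_force: [-0.6, 0.3, -0.8]
finger_gap: 17.3
grip_force: 31.0
```

step_arm(delta_pos=[[0,0,-0.0025],[0,0,0],[0,0,0]], spin=[0,0,0])

```text
time: 7.82
tool_pos: [581.2, 28.4, 102.7]
tcp_rot: [180.0, 0.0, 96.8]
ft_force: [-0.1, -0.2, -1.4]
finger_gap: 17.3
grip_force: 31.1
```

step_arm(delta_pos=[[0,0,-0.005],[0,0,0],[0,0,0]], spin=[0,0,0])

```text
time: 8.2
tool_pos: [581.5, 28.3, 102.2]
tcp_rot: [180.0, 0.0, 96.8]
ft_force: [-0.8, -0.8, 4.9]
finger_gap: 17.1
grip_force: 31.8
```

step_arm(delta_pos=[[0,0,-0.0025],[0,0,0],[0,0,0]], spin=[0,0,0])

```text
time: 8.57
tool_pos: [581.6, 28.3, 101.9]
tcp_rot: [179.9, 0.0, 96.8]
ft_force: [-1.1, -0.9, 7.2]
finger_gap: 17.1
grip_force: 32.0
```

step_arm(delta_pos=[[-0.0003,0.0025,0],[-0.0003,0.0025,0],[-0.0003,0.0025,0],[0,0,0]], spin=[0,0,0,0])

```text
time: 9.07
tool_pos: [581.5, 29.2, 102.0]
tcp_rot: [179.9, 0.1, 96.8]
ft_force: [-0.6, -2.5, 6.0]
finger_gap: 16.9
grip_force: 32.0
```

step_arm(delta_pos=[[-0.0003,0.0025,0],[-0.0003,0.0025,0],[-0.0003,0.0025,0],[0,0,0]], spin=[0,0,0,0])

```text
time: 9.57
tool_pos: [581.4, 30.3, 101.9]
tcp_rot: [179.9, 0.1, 96.7]
ft_force: [-0.7, -4.8, 5.8]
finger_gap: 16.9
grip_force: 31.9
```

step_arm(delta_pos=[[-0.0003,0.0025,0],[-0.0003,0.0025,0],[0,0,0]], spin=[0,0,0])

```text
time: 9.95
tool_pos: [581.1, 32.3, 101.6]
tcp_rot: [179.9, 0.0, 96.8]
ft_force: [0.2, -2.3, 4.6]
finger_gap: 16.6
grip_force: 31.5
```

step_arm(delta_pos=[[-0.0003,0.0025,0],[-0.0003,0.0025,0],[0,0,0]], spin=[0,0,0])

```text
time: 10.32
tool_pos: [580.8, 33.3, 101.4]
tcp_rot: [180.0, 0.0, 96.8]
ft_force: [-0.2, -3.4, 5.6]
finger_gap: 16.5
grip_force: 31.5
```

step_arm(delta_pos=[[-0.0003,0.0025,0],[-0.0003,0.0025,0],[0,0,0]], spin=[0,0,0])

```text
time: 10.7
tool_pos: [580.5, 34.4, 101.2]
tcp_rot: [180.0, 0.0, 96.8]
ft_force: [0.1, -3.4, 4.3]
finger_gap: 16.9
grip_force: 31.5
```

step_arm(delta_pos=[[-0.0003,0.0025,0],[-0.0003,0.0025,0],[0,0,0]], spin=[0,0,0])

```text
time: 11.08
tool_pos: [580.2, 35.4, 101.0]
tcp_rot: [-180.0, -0.0, 96.8]
ft_force: [-0.2, -2.8, 3.8]
finger_gap: 17.0
grip_force: 31.4
```

step_arm(delta_pos=[[-0.0003,0.0025,0],[-0.0003,0.0025,0],[0,0,0]], spin=[0,0,0])

```text
time: 11.45
tool_pos: [580.0, 36.4, 100.9]
tcp_rot: [-180.0, 0.0, 96.8]
ft_force: [1.5, -3.5, 1.6]
finger_gap: 16.7
grip_force: 31.2
```

step_arm(delta_pos=[[-0.0003,0.0025,-0.0025],[-0.0003,0.0025,0],[0,0,0]], spin=[0,0,0])

```text
time: 11.82
tool_pos: [580.0, 37.4, 100.6]
tcp_rot: [-180.0, 0.0, 96.8]
ft_force: [0.1, -4.2, 2.6]
finger_gap: 17.3
grip_force: 31.3
```

step_arm(delta_pos=[[-0.0003,0.0025,0],[-0.0003,0.0025,0],[0,0,0]], spin=[0,0,0])

```text
time: 12.2
tool_pos: [579.8, 38.4, 100.4]
tcp_rot: [-180.0, -0.0, 96.8]
ft_force: [0.6, -3.9, -0.1]
finger_gap: 17.2
grip_force: 31.1
```

step_arm(delta_pos=[[-0.0003,0.0025,0],[-0.0003,0.0025,0],[0,0,0]], spin=[0,0,0])

```text
time: 12.58
tool_pos: [579.6, 39.5, 100.4]
tcp_rot: [-180.0, -0.0, 96.8]
ft_force: [0.5, -4.4, 0.5]
finger_gap: 17.2
grip_force: 30.9
```

step_arm(delta_pos=[[0,0,-0.005],[0,0,-0.0025],[0,0,0],[0,0,0]], spin=[0,0,0,0])

```text
time: 13.08
tool_pos: [580.0, 39.6, 99.9]
tcp_rot: [180.0, -0.0, 96.8]
ft_force: [-1.0, -3.3, 6.4]
finger_gap: 17.1
grip_force: 31.6
```

step_arm(delta_pos=[[0,0,0.003],[0,0,0],[0,0,0],[0,0,0]], spin=[0,0,0,0], gripper=-0.2)

```text
time: 13.58
tool_pos: [579.7, 39.6, 99.5]
tcp_rot: [-180.0, -0.0, 96.8]
ft_force: [-0.2, -0.3, -0.5]
finger_gap: 34.2
grip_force: 0.0
```

step_arm(delta_pos=[[0,0,0],[0,0,0],[0,0,0],[0,0,0]], spin=[0,0,0,0], gripper=-1, squeeze=100)

```text
time: 14.08
tool_pos: [579.9, 39.4, 100.0]
tcp_rot: [180.0, -0.0, 96.8]
ft_force: [-1.7, 0.2, 4.1]
finger_gap: 15.2
grip_force: 98.7
```

```bash
python3 - <<'E'
from h import *
a=r.snapshot("scene")
u=proj(a,[[580,40,95]])[0].astype(int);w=32
cv2.imwrite("pics/d2.png",cv2.resize(a["pixels"][u[1]-w:u[1]+w,u[0]-w:u[0]+w],(576,576),interpolation=cv2.INTER_CUBIC));print(u)
E
```

```text
[287 185]
```

View pics/d2.png

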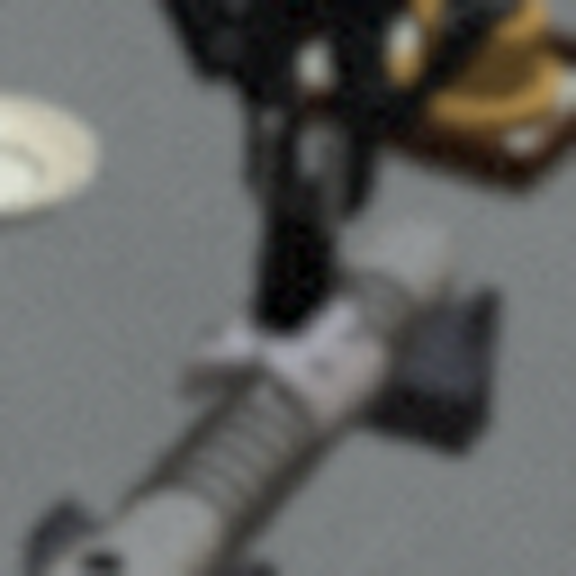

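The leaf stands upright astride the thread at (290,350). Next I feel sideways with a firmer grip.

step_arm(delta_pos=[[-0.0003,0.0025,0],[-0.0003,0.0025,0],[0,0,0]], spin=[0,0,0])

```text
time: 14.5
tool_pos: [579.9, 40.0, 99.9]
tcp_rot: [180.0, 0.0, 96.8]
ft_force: [-0.5, -2.6, 4.3]
finger_gap: 14.8
grip_force: 98.9
```

step_arm(delta_pos=[[-0.0003,0.0025,-0.001],[-0.0003,0.0025,-0.001],[0,0,0]], spin=[0,0,0])

```text
time: 14.88
tool_pos: [580.0, 40.5, 99.9]
tcp_rot: [180.0, 0.1, 96.7]
ft_force: [-1.0, -5.3, 5.7]
finger_gap: 14.8
grip_force: 99.2
```

step_arm(delta_pos=[[-0.0003,0.0025,0],[-0.0003,0.0025,0],[0,0,0]], spin=[0,0,0])

```text
time: 15.25
tool_pos: [579.9, 41.0, 99.9]
tcp_rot: [180.0, 0.1, 96.7]
ft_force: [-0.6, -6.4, 7.4]
finger_gap: 14.9
grip_force: 99.1
```

step_arm(delta_pos=[[-0.0003,0.0025,0],[-0.0003,0.0025,0],[0,0,0]], spin=[0,0,0])

```text
time: 15.62
tool_pos: [579.9, 41.6, 100.0]
tcp_rot: [180.0, 0.2, 96.7]
ft_force: [-1.3, -7.6, 6.9]
finger_gap: 14.6
grip_force: 99.2
```

step_arm(delta_pos=[[-0.0003,0.0025,0],[0,0,0]], spin=[0,0])

```text
time: 15.88
tool_pos: [579.8, 41.9, 99.9]
tcp_rot: [180.0, 0.2, 96.7]
ft_force: [-2.3, -8.9, 6.9]
finger_gap: 14.6
grip_force: 99.2
```

step_arm(delta_pos=[[0.0012,-0.01,0],[0.0012,-0.01,0],[0,0,0]], spin=[0,0,0])

```text
time: 16.25
tool_pos: [580.0, 40.0, 99.8]
tcp_rot: [180.0, -0.0, 96.8]
ft_force: [-2.4, -0.5, 7.7]
finger_gap: 15.2
grip_force: 99.2
```

step_arm(delta_pos=[[0.0006,-0.005,0],[0.0006,-0.005,0],[0,0,0]], spin=[0,0,0])

```text
time: 16.62
tool_pos: [580.1, 39.1, 99.8]
tcp_rot: [180.0, -0.1, 96.8]
ft_force: [-2.2, 4.1, 6.8]
finger_gap: 14.6
grip_force: 99.3
```

step_arm(delta_pos=[[0.0003,-0.0025,0],[0.0003,-0.0025,0],[0,0,0]], spin=[0,0,0])

```text
time: 17.0
tool_pos: [580.1, 38.7, 99.8]
tcp_rot: [180.0, -0.2, 96.8]
ft_force: [-2.5, 5.3, 7.2]
finger_gap: 14.8
grip_force: 99.3
```

step_arm(delta_pos=[[-0.0009,0.0075,0.004],[0,0,0],[0,0,0]], spin=[0,0,0])

```text
time: 17.38
tool_pos: [579.9, 38.9, 100.0]
tcp_rot: [-180.0, -0.0, 96.8]
ft_force: [-0.8, 3.6, 2.9]
finger_gap: 15.0
grip_force: 98.6
```

step_arm(delta_pos=[[0,0,0],[0,0,0],[0,0,0],[0,0,0.1],[0,0,0.15],[0,0,0.02]], spin=[0,0,0,0,0,0], gripper=-0.1)

```text
time: 18.12
tool_pos: [582.3, 38.3, 158.6]
tcp_rot: [179.6, 0.1, 96.8]
ft_force: [0.3, 1.0, -0.3]
finger_gap: 38.8
grip_force: 0.0
```

step_arm(delta_pos=[[0,0,0],[0,0,0],[0,0,0],[0,0,0],[0,0,-0.03],[0,0,0],[0,0,0]], spin=[0,0,0,0,0,0,0], gripper=-1, squeeze=30)

```text
time: 19.0
tool_pos: [579.8, 38.4, 147.9]
tcp_rot: [-180.0, -0.0, 96.8]
ft_force: [-0.7, -0.1, -0.9]
finger_gap: 0.3
grip_force: 0.0
```

step_arm(delta_pos=[[0,0,-0.03],[0,0,-0.015],[0,0,0]], spin=[0,0,0])

```text
time: 19.38
tool_pos: [579.6, 38.4, 138.6]
tcp_rot: [-179.9, -0.0, 96.8]
ft_force: [0.4, -0.4, -0.1]
finger_gap: 0.5
grip_force: 0.0
```

step_arm(delta_pos=[[0,0,-0.005],[0,0,-0.005],[0,0,0]], spin=[0,0,0])

```text
time: 19.75
tool_pos: [579.9, 38.4, 137.1]
tcp_rot: [180.0, 0.0, 96.8]
ft_force: [1.2, -0.4, -0.0]
finger_gap: -0.1
grip_force: 0.0
```

step_arm(delta_pos=[[0,0,-0.005],[0,0,0],[0,0,0]], spin=[0,0,0])

```text
time: 20.12
tool_pos: [579.9, 38.4, 136.1]
tcp_rot: [-180.0, -0.0, 96.8]
ft_force: [-0.6, -0.2, -0.1]
finger_gap: -0.0
grip_force: 0.0
```

step_arm(delta_pos=[[0,0,-0.005],[0,0,0],[0,0,0]], spin=[0,0,0])

```text
time: 20.5
tool_pos: [579.9, 38.4, 135.1]
tcp_rot: [-180.0, 0.0, 96.8]
ft_force: [-0.1, 0.2, -0.9]
finger_gap: -0.0
grip_force: 0.0
```

Already below the 136.5 mm a proud leaf would show.

step_arm(delta_pos=[[0,0,-0.005],[0,0,0],[0,0,0]], spin=[0,0,0])

```text
time: 20.88
tool_pos: [579.9, 38.4, 134.1]
tcp_rot: [-180.0, -0.0, 96.8]
ft_force: [-0.1, 0.3, -0.1]
finger_gap: 0.3
grip_force: 0.0
```

step_arm(delta_pos=[[0,0,-0.005],[0,0,0],[0,0,0]], spin=[0,0,0])

```text
time: 21.25
tool_pos: [579.9, 38.4, 133.1]
tcp_rot: [180.0, -0.0, 96.8]
ft_force: [-0.2, 0.9, -0.2]
finger_gap: 0.1
grip_force: 0.0
```

step_arm(delta_pos=[[0,0,-0.0025],[0,0,0],[0,0,0]], spin=[0,0,0])

```text
time: 21.62
tool_pos: [579.9, 38.4, 132.6]
tcp_rot: [-180.0, -0.0, 96.8]
ft_force: [-0.6, -0.4, 0.3]
finger_gap: -0.0
grip_force: 0.0
```

step_arm(delta_pos=[[0,0,-0.0025],[0,0,0],[0,0,0]], spin=[0,0,0])

```text
time: 22.0
tool_pos: [579.9, 38.4, 132.1]
tcp_rot: [-180.0, 0.0, 96.8]
ft_force: [0.6, 0.9, 0.2]
finger_gap: -0.0
grip_force: 0.0
```

step_arm(delta_pos=[[0,0,-0.0025],[0,0,0],[0,0,0]], spin=[0,0,0])

```text
time: 22.38
tool_pos: [579.9, 38.4, 131.6]
tcp_rot: [-180.0, 0.0, 96.8]
ft_force: [0.1, 0.3, 0.8]
finger_gap: 0.2
grip_force: 0.0
```

```bash
python3 - <<'E'
from h import *
a=r.snapshot("scene")
u=proj(a,[[580,40,105]])[0].astype(int);w=32
cv2.imwrite("pics/d3.png",cv2.resize(a["pixels"][u[1]-w:u[1]+w,u[0]-w:u[0]+w],(576,576),interpolation=cv2.INTER_CUBIC));print(u)
E
```

```text
[288 183]
```

View pics/d3.png

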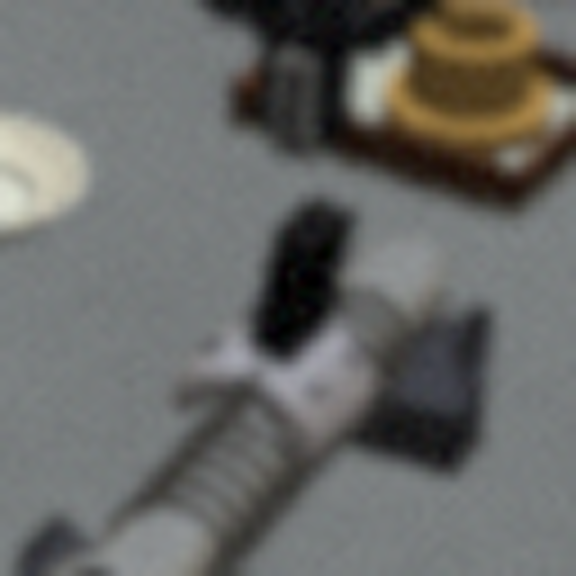

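```bash
python3 - <<'E'
from h import *
a=r.snapshot("scene");b=r.snapshot("top")
f=lambda P:((proj(a,P)-[288-32,183-32]+.5)*9).round()
print("tip",f([[579.9,38.4,131.6]]))
t=np.radians(6.75);X=np.array([np.cos(t),np.sin(t),0]);Y=np.array([-np.sin(t),np.cos(t),0])
for dz in(0,4):
  o=np.array([580,39.9,71+dz])
  for z in(14,62): print(dz,z,f([o+X*i*9+Y*j*16+[0,0,z] for i in(-1,1) for j in(-1,1)]).tolist())
g=b["pixels"];u=proj(b,[[580,40,100]])[0].astype(int);print(u)
cv2.imwrite("pics/d4.png",np.hstack([cv2.resize(a["pixels"][151:215,256:320],(400,400)),cv2.resize(g[u[1]-30:u[1]+30,u[0]-30:u[0]+30],(400,400),interpolation=cv2.INTER_CUBIC)]))
E
```

```text
tip [[294. 225.]]
0 14 [[244.0, 361.0], [285.0, 315.0], [294.0, 375.0], [334.0, 329.0]]
0 62 [[251.0, 235.0], [292.0, 191.0], [302.0, 249.0], [342.0, 205.0]]
4 14 [[245.0, 351.0], [285.0, 305.0], [295.0, 365.0], [335.0, 319.0]]
4 62 [[251.0, 224.0], [293.0, 180.0], [303.0, 239.0], [343.0, 194.0]]
[242 169]
```

View pics/d4.png

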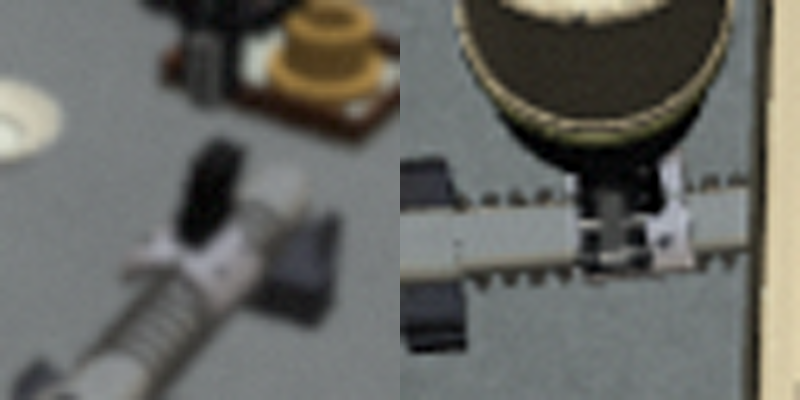

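The left crop shows the fingertips at (205,100), clear of the handle top at (215,145). In the top crop the saddle runs from 568 to 692, so its centre is off the finger line to the -y side. I'll clear the arm and measure this in numbers.

step_arm(delta_pos=[[0,0,0.2],[-0.1,-0.25,0.1],[-0.1,-0.29,0],[-0.1,-0.29,0]], spin=[0,0,0,0], gripper=0)

```text
time: 23.02
tool_pos: [519.6, -129.0, 192.3]
tcp_rot: [179.9, 0.0, 96.8]
ft_force: [1.1, -1.4, -0.3]
finger_gap: 42.8
grip_force: 0.0
```

```bash
cat > meas.py <<'E'
from h import *
import sys
def meas(x,y,z0=71,yaw=6.75,save=None):
    a=r.snapshot("scene");b=r.snapshot("top")
    t=np.radians(yaw);X=np.array([np.cos(t),np.sin(t),0]);Y=np.array([-np.sin(t),np.cos(t),0]);o=np.array([x,y,z0])
    out=[]
    for n,s in(("scene",a),("top",b)):
        c=proj(s,[o+[0,0,38]])[0].astype(int);w=16
        m=np.zeros((384,512),np.uint8);m[c[1]-w:c[1]+w,c[0]-w:c[0]+w]=1
        d=(s["pixels"].max(2)<38).astype(np.uint8)*m
        k,l,st,ce=cv2.connectedComponentsWithStats(d)
        i=min((i for i in range(1,k) if st[i,4]>20),key=lambda i:np.hypot(*(ce[i]-c)))
        pts=np.argwhere(l==i)[:,::-1].astype(np.float32)
        pr=proj(s,[o+X*p*9+Y*q*16+[0,0,h] for p in(-1,1) for q in(-1,1) for h in(14,62)]).astype(np.float32)
        hp=cv2.convexHull(pr)
        mm=np.zeros((384,512),np.uint8);cv2.fillConvexPoly(mm,(hp).round().astype(int),1);pp=np.argwhere(mm)[:,::-1].astype(np.float32)
        for lab,q in(("obs",pts),("pred",pp)):
            C=np.cov(q.T);e,v=np.linalg.eigh(C);print(n,lab,q.mean(0).round(1),"len",np.round(np.sqrt(12*e),1),"ang",np.degrees(np.arctan2(v[1,1],v[0,1])).round(1)%180, "box",q.min(0),q.max(0))
    if save:
        f=lambda s,w:(lambda c:cv2.resize(s["pixels"][c[1]-w:c[1]+w,c[0]-w:c[0]+w],(400,400),interpolation=cv2.INTER_CUBIC))(proj(s,[o+[0,0,30]])[0].astype(int))
        cv2.imwrite(save,np.hstack([f(a,24),f(b,24)]))
E
python3 -c "
from meas import *
meas(580,38,save='pics/e1.png')"
```

```text
scene obs [289.1 181.7] len [ 6.  14.8] ang 109.5 box [285. 174.] [293. 189.]
scene pred [287.5 182.2] len [ 9.8 18.9] ang 103.5 box [282. 172.] [293. 192.]
top obs [244.9 166.5] len [10.4 11.5] ang 5.800000000000011 box [239. 160.] [251. 171.]
top pred [243.1 168.5] len [10.8 13. ] ang 163.2 box [237. 163.] [249. 174.]
```

View pics/e1.png

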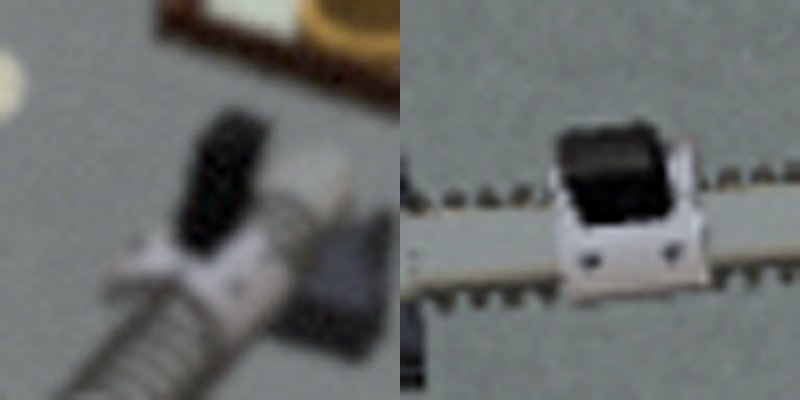

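The left crop shows the handle leaning slightly towards +y, with its top at (235,110). In the top crop the saddle spans 555 to 705, which puts the leaf at y≈29. So the pads slid over the handle during the drag while the leaf stayed put. The fingertips must sit higher than I assumed, so I'll check that and grip deeper.

```bash
python3 - <<'E'
from h import *
import pickle
a,b=pickle.load(open("s0.pkl","rb"))
for z in(205,218,231,244): print(z,proj(a,[[177,573,z]])*1.5625)
E
```

```text
205 [[425.14995264 117.63790986]]
218 [[425.31526999 112.81547421]]
231 [[425.48146669 107.96352292]]
244 [[425.64854191 103.08198742]]
```

step_arm(delta_pos=[[0.1,0.27,0],[0.1,0.27,0],[0.1,0.26,-0.05],[0.005,0,-0.2],[0,0,-0.15],[0,0,-0.05],[0,0,0]], spin=[0,0,0,0,0,0,0], gripper=0)

```text
time: 24.0
tool_pos: [580.7, 32.6, 101.4]
tcp_rot: [-179.9, -0.0, 96.8]
ft_force: [0.1, 0.3, 0.3]
finger_gap: 42.7
grip_force: 0.0
```

step_arm(delta_pos=[[0,0,-0.02],[0,0,-0.02],[0,0,-0.02],[0,0,0]], spin=[0,0,0,0])

```text
time: 24.5
tool_pos: [580.7, 32.3, 89.3]
tcp_rot: [-180.0, -0.0, 96.8]
ft_force: [0.6, -0.4, 0.5]
finger_gap: 43.1
grip_force: 0.0
```

step_arm(delta_pos=[[0,0,-0.01],[0,0,-0.01],[0,0,0]], spin=[0,0,0])

```text
time: 24.88
tool_pos: [580.8, 32.4, 85.4]
tcp_rot: [-180.0, -0.0, 96.8]
ft_force: [-0.3, -0.5, 1.2]
finger_gap: 42.6
grip_force: 0.0
```

step_arm(delta_pos=[[0,0,0],[0,0,0],[0,0,0],[0,0,0]], spin=[0,0,0,0], gripper=-1, squeeze=25)

```text
time: 25.38
tool_pos: [580.9, 32.4, 85.7]
tcp_rot: [-180.0, 0.0, 96.8]
ft_force: [-1.7, -0.9, 1.9]
finger_gap: 17.3
grip_force: 29.2
```

step_arm(delta_pos=[[0,0,0.02],[0,0,0.03],[0,0,0]], spin=[0,0,0])

```text
time: 25.75
tool_pos: [581.6, 32.4, 96.5]
tcp_rot: [179.9, 0.0, 96.8]
ft_force: [0.1, -0.3, -1.5]
finger_gap: 17.5
grip_force: 28.7
```

```bash
python3 - <<'E'
from h import *
s=r.sense();print(s["tool_pos"],s["wrist_torque"])
a=r.snapshot("scene")
u=proj(a,[[580,31,110]])[0].astype(int);w=28
cv2.imwrite("pics/e2.png",cv2.resize(a["pixels"][u[1]-w:u[1]+w,u[0]-w:u[0]+w],(560,560),interpolation=cv2.INTER_CUBIC));print(u)
E
```

```text
[581.63025363  32.40548599  96.52900661] [ 0.05804741  0.01298595 -0.02121536]
[286 182]
```

View pics/e2.png

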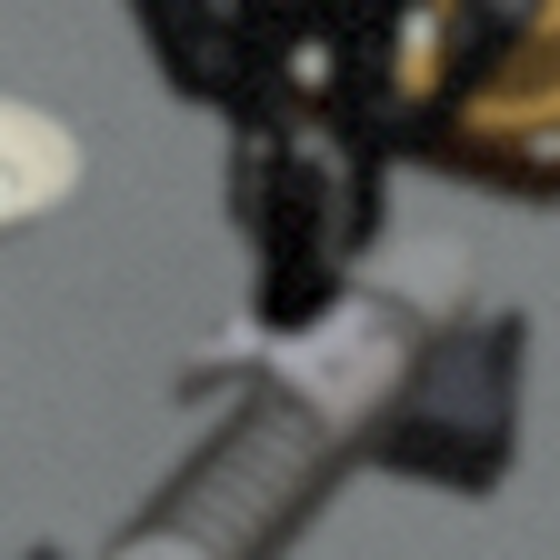

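The last view shows the leaf held about 11 mm above the thread, with the pads well down on the handle around (300,200). From here I work by numbers.

step_arm(delta_pos=[[-0.002,0,-0.02],[0,0,-0.015],[0,0,-0.005],[0,0,0],[0,0,0]], spin=[0,0,0,0,0])

```text
time: 26.42
tool_pos: [580.6, 32.4, 87.7]
tcp_rot: [180.0, 0.0, 96.8]
ft_force: [-0.5, -0.4, -0.2]
finger_gap: 17.6
grip_force: 28.7
```

step_arm(delta_pos=[[0,0,-0.005],[0,0,-0.005],[0,0,0]], spin=[0,0,0])

```text
time: 26.8
tool_pos: [580.7, 32.4, 85.8]
tcp_rot: [180.0, 0.0, 96.8]
ft_force: [-0.4, 0.1, 0.5]
finger_gap: 17.4
grip_force: 29.0
```

step_arm(delta_pos=[[0,0,-0.005],[0,0,0],[0,0,0]], spin=[0,0,0])

```text
time: 27.18
tool_pos: [580.8, 32.3, 85.6]
tcp_rot: [180.0, 0.0, 96.8]
ft_force: [-2.7, -0.7, 6.3]
finger_gap: 17.3
grip_force: 30.0
```

step_arm(delta_pos=[[0,0,-0.0025],[0,0,0],[0,0,0]], spin=[0,0,0])

```text
time: 27.55
tool_pos: [581.0, 32.3, 85.5]
tcp_rot: [179.9, 0.0, 96.8]
ft_force: [-3.4, -0.8, 8.3]
finger_gap: 17.8
grip_force: 30.7
```

step_arm(delta_pos=[[0,0,0.002],[-0.0003,0.0025,0],[-0.0003,0.0025,0],[0,0,0]], spin=[0,0,0,0], squeeze=60)

```text
time: 28.05
tool_pos: [580.8, 32.6, 85.6]
tcp_rot: [180.0, 0.1, 96.8]
ft_force: [-2.5, -2.8, 6.8]
finger_gap: 17.1
grip_force: 60.4
```

step_arm(delta_pos=[[-0.0003,0.0025,0],[-0.0003,0.0025,0],[0,0,0]], spin=[0,0,0])

```text
time: 28.42
tool_pos: [580.8, 32.8, 85.6]
tcp_rot: [180.0, 0.1, 96.7]
ft_force: [-2.8, -6.6, 7.0]
finger_gap: 16.7
grip_force: 60.4
```

step_arm(delta_pos=[[-0.0003,0.0025,0],[-0.0003,0.0025,0],[0,0,0]], spin=[0,0,0])

```text
time: 28.8
tool_pos: [580.7, 33.1, 85.6]
tcp_rot: [180.0, 0.2, 96.7]
ft_force: [-1.7, -8.8, 5.8]
finger_gap: 16.7
grip_force: 60.4
```

Locked sideways, with 9 N against a 6 N press. To tell home from part-meshed, I'll shift half a pitch and compare the contact height.

step_arm(delta_pos=[[0.001,-0.01,0],[0,0,0.03],[0,0,0.03],[-0.0035,0.03,0],[0,0,0],[0,0,-0.005],[0,0,-0.005],[0,0,0]], spin=[0,0,0,0,0,0,0,0])

```text
time: 29.8
tool_pos: [579.5, 39.3, 94.2]
tcp_rot: [-180.0, -0.0, 96.8]
ft_force: [0.2, 0.5, -1.2]
finger_gap: 16.7
grip_force: 59.4
```

step_arm(delta_pos=[[0,0,-0.005],[0,0,-0.005],[0,0,0]], spin=[0,0,0])

```text
time: 30.18
tool_pos: [579.6, 39.4, 92.4]
tcp_rot: [-180.0, -0.0, 96.8]
ft_force: [-1.3, 0.7, -1.6]
finger_gap: 16.6
grip_force: 59.4
```

step_arm(delta_pos=[[0,0,-0.005],[0,0,0],[0,0,0]], spin=[0,0,0])

```text
time: 30.55
tool_pos: [579.7, 39.4, 91.5]
tcp_rot: [180.0, -0.0, 96.8]
ft_force: [-0.2, 0.1, -0.9]
finger_gap: 16.8
grip_force: 59.4
```

step_arm(delta_pos=[[0,0,-0.005],[0,0,0],[0,0,0]], spin=[0,0,0])

```text
time: 30.92
tool_pos: [579.7, 39.4, 90.5]
tcp_rot: [-180.0, 0.0, 96.8]
ft_force: [0.4, -0.2, -1.3]
finger_gap: 16.7
grip_force: 59.4
```

step_arm(delta_pos=[[0,0,-0.005],[0,0,0],[0,0,0]], spin=[0,0,0])

```text
time: 31.3
tool_pos: [579.7, 39.4, 89.6]
tcp_rot: [180.0, 0.0, 96.8]
ft_force: [0.7, 0.8, -1.4]
finger_gap: 17.1
grip_force: 59.5
```

step_arm(delta_pos=[[0,0,-0.005],[0,0,0],[0,0,0]], spin=[0,0,0])

```text
time: 31.68
tool_pos: [580.0, 39.4, 89.1]
tcp_rot: [180.0, 0.0, 96.8]
ft_force: [-1.9, -0.3, 4.6]
finger_gap: 16.8
grip_force: 60.3
```

step_arm(delta_pos=[[0,0,0.003],[0,0,0],[0,0,0],[0,0,0]], spin=[0,0,0,0], gripper=-0.3)

```text
time: 32.17
tool_pos: [579.6, 39.4, 88.9]
tcp_rot: [-180.0, -0.0, 96.8]
ft_force: [0.7, 0.5, 0.0]
finger_gap: 29.8
grip_force: 0.0
```

step_arm(delta_pos=[[0,0,0],[0,0,0],[0,0,0],[0,0,0]], spin=[0,0,0,0], gripper=-1)

```text
time: 32.67
tool_pos: [579.7, 39.3, 89.2]
tcp_rot: [180.0, 0.0, 96.8]
ft_force: [0.2, -0.3, 0.7]
finger_gap: 16.6
grip_force: 58.9
```

```bash
python3 - <<'E'
from h import *
a=r.snapshot("scene");b=r.snapshot("top")
# saddle (bright, slightly violet) edges in scene: column/row extents
for n,s in(("scene",a),("top",b)):
    p=s["pixels"].astype(int);c=proj(s,[[580,35,85]])[0].astype(int);w=14
    q=p[c[1]-w:c[1]+w,c[0]-w:c[0]+w]
    m=((q.min(2)>125)&(q[...,0]-q[...,1]>6)).astype(np.uint8)
    P=np.argwhere(m)[:,::-1]+c-w
    if len(P)>8:
        R=cv2.minAreaRect(P.astype(np.float32));print(n,len(P),P.mean(0).round(1),R,onz(s,[P.mean(0)],86).round(1))
E
```

```text
scene 36 [288.2 189.7] ((287.22412109375, 190.31036376953125), (5.570859909057617, 15.784104347229004), 68.19859313964844) [[584.6  35.3  86. ]]
top 30 [247.2 171.8] ((245.02493286132812, 172.17971801757812), (7.63584041595459, 17.00167465209961), 72.6459732055664) [[576.6  26.6  86. ]]
```

step_arm(delta_pos=[[0,0,-0.0025],[-0.0003,0.0025,0],[-0.0003,0.0025,0],[0,0,0]], spin=[0,0,0,0])

```text
time: 33.28
tool_pos: [579.9, 40.0, 89.0]
tcp_rot: [180.0, 0.0, 96.8]
ft_force: [-1.1, -3.6, 6.5]
finger_gap: 16.8
grip_force: 59.5
```

step_arm(delta_pos=[[-0.0003,0.0025,0],[-0.0003,0.0025,0],[0,0,0]], spin=[0,0,0])

```text
time: 33.65
tool_pos: [579.9, 41.4, 88.9]
tcp_rot: [179.9, 0.0, 96.8]
ft_force: [0.2, -3.7, 4.2]
finger_gap: 16.8
grip_force: 59.4
```

step_arm(delta_pos=[[-0.0003,0.0025,0],[-0.0003,0.0025,0],[0,0,0]], spin=[0,0,0])

```text
time: 34.02
tool_pos: [579.4, 42.6, 88.6]
tcp_rot: [180.0, -0.0, 96.8]
ft_force: [1.5, -2.1, 4.8]
finger_gap: 17.2
grip_force: 59.4
```

step_arm(delta_pos=[[-0.0003,0.0025,0],[-0.0003,0.0025,0],[0,0,0]], spin=[0,0,0])

```text
time: 34.4
tool_pos: [579.0, 43.4, 88.5]
tcp_rot: [-180.0, 0.0, 96.8]
ft_force: [1.4, -3.9, 2.7]
finger_gap: 16.7
grip_force: 59.4
```

step_arm(delta_pos=[[-0.0003,0.0025,0],[-0.0003,0.0025,0],[0,0,0]], spin=[0,0,0])

```text
time: 34.78
tool_pos: [578.8, 44.4, 88.2]
tcp_rot: [-180.0, 0.0, 96.8]
ft_force: [1.7, -4.5, 1.4]
finger_gap: 16.6
grip_force: 59.0
```

step_arm(delta_pos=[[-0.0003,0.0025,0],[-0.0003,0.0025,0],[0,0,0]], spin=[0,0,0])

```text
time: 35.15
tool_pos: [578.8, 45.6, 88.8]
tcp_rot: [-180.0, -0.0, 96.8]
ft_force: [-2.3, -2.4, 4.8]
finger_gap: 16.9
grip_force: 59.5
```

step_arm(delta_pos=[[0,0,0.01],[0.0006,-0.005,0],[0,0,-0.005],[0,0,-0.01],[0,0,0]], spin=[0,0,0,0,0])

```text
time: 35.78
tool_pos: [579.2, 44.7, 88.4]
tcp_rot: [180.0, -0.0, 96.8]
ft_force: [-4.3, 1.5, 6.4]
finger_gap: 16.9
grip_force: 59.8
```

step_arm(delta_pos=[[0,0,-0.005],[0,0,0],[0,0,0]], spin=[0,0,0])

```text
time: 36.15
tool_pos: [579.4, 44.7, 88.1]
tcp_rot: [179.9, -0.0, 96.8]
ft_force: [-4.6, 0.3, 10.8]
finger_gap: 16.9
grip_force: 60.5
```

step_arm(delta_pos=[[0,0,0.025],[0.004,-0.03,0],[0.0035,-0.032,0],[0,0,0],[0,0,-0.015],[0,0,-0.005],[0,0,0]], spin=[0,0,0,0,0,0,0])

```text
time: 37.02
tool_pos: [580.8, 32.0, 87.9]
tcp_rot: [180.0, 0.0, 96.8]
ft_force: [0.1, -1.1, 2.2]
finger_gap: 16.7
grip_force: 59.2
```

step_arm(delta_pos=[[0,0,-0.005],[0,0,0],[0,0,0]], spin=[0,0,0])

```text
time: 37.4
tool_pos: [581.0, 32.0, 87.6]
tcp_rot: [179.9, 0.0, 96.8]
ft_force: [-2.0, 0.2, 6.6]
finger_gap: 16.8
grip_force: 59.9
```

step_arm(delta_pos=[[0,0,-0.005],[0,0,0],[0,0,0]], spin=[0,0,0])

```text
time: 37.78
tool_pos: [581.2, 32.0, 87.3]
tcp_rot: [179.9, 0.0, 96.8]
ft_force: [-4.4, -0.4, 10.8]
finger_gap: 17.1
grip_force: 60.5
```

step_arm(delta_pos=[[-0.0005,0.004,0.002],[-0.0005,0.004,0],[-0.0005,0.004,0],[-0.0005,0.004,0],[-0.0005,0.004,0]], spin=[0,0,0,0,0])

```text
time: 38.4
tool_pos: [581.0, 33.4, 87.2]
tcp_rot: [179.9, 0.3, 96.7]
ft_force: [1.4, -11.9, 5.9]
finger_gap: 16.5
grip_force: 59.8
```

step_arm(delta_pos=[[-0.0005,0.004,0],[-0.0005,0.004,0],[-0.0005,0.004,0],[-0.0005,0.004,0]], spin=[0,0,0,0])

```text
time: 38.9
tool_pos: [580.6, 37.2, 86.9]
tcp_rot: [179.9, 0.2, 96.7]
ft_force: [-0.4, -7.5, 5.9]
finger_gap: 16.8
grip_force: 59.5
```

The contact height varies only about 1 mm over a pitch (88.0 to 89.3) and the teeth never drop. This leaf does not fit, so it goes back to its compartment.

step_arm(delta_pos=[[0,0,0.1],[0,0,0.12],[-0.03,-0.28,0],[-0.03,-0.28,0],[-0.03,-0.28,0],[-0.03,-0.28,0],[-0.03,-0.28,0],[-0.03,-0.28,0]], spin=[0,0,-0.02,-0.02,-0.02,-0.02,-0.017,0])

```text
time: 39.9
tool_pos: [543.6, -298.2, 130.7]
tcp_rot: [180.0, -0.0, 79.3]
ft_force: [1.3, 0.3, -1.4]
finger_gap: 16.5
grip_force: 59.3
```

step_arm(delta_pos=[[-0.03,-0.28,0],[0,0,-0.2],[0,0,-0.2],[0,0,-0.05],[0,0,-0.02],[0,0,0]], spin=[0,0,0,0,0,0])

```text
time: 40.65
tool_pos: [538.9, -353.3, 37.9]
tcp_rot: [179.9, 0.1, 79.3]
ft_force: [0.3, 0.3, -0.6]
finger_gap: 16.7
grip_force: 59.2
```

step_arm(delta_pos=[[0,-0.01,-0.01],[0,0,-0.01],[0,0,-0.01],[0,0,-0.005],[0,0,0]], spin=[0,0,0,0,0])

```text
time: 41.28
tool_pos: [538.0, -355.2, 30.4]
tcp_rot: [180.0, 0.0, 79.3]
ft_force: [-2.0, 1.0, 7.6]
finger_gap: 17.0
grip_force: 60.6
```

step_arm(delta_pos=[[0,0,0],[0,0,0],[0,0,0.15],[0,0,0.25],[-0.185,0.03,0],[-0.185,0.03,0],[0,0,-0.15],[0,0,-0.15]], spin=[0,0,0,0,-0.0155,0,0,0], gripper=0)

```text
time: 42.28
tool_pos: [463.7, -343.2, 49.0]
tcp_rot: [179.9, 0.0, 76.5]
ft_force: [-0.7, -0.3, 1.0]
finger_gap: 42.6
grip_force: 0.0
```

```bash
python3 - <<'E'
from h import *
a=r.snapshot("scene")
print((proj(a,[[538,-361,79],[464,-343,79],[399.5,-334,79]])).round(1))
p=a["pixels"];m=(p.max(2)<38).astype(np.uint8);c=proj(a,[[538,-361,60]])[0].astype(int)
q=np.zeros_like(m);q[c[1]-14:c[1]+12,c[0]-12:c[0]+12]=m[c[1]-14:c[1]+12,c[0]-12:c[0]+12]
P=np.argwhere(q)[:,::-1].astype(float);C=np.cov(P.T);e,v=np.linalg.eigh(C);print(len(P),P.mean(0),np.degrees(np.arctan2(v[1,1],v[0,1]))%180)
c=proj(a,[[399.5,-334,60]])[0].astype(int);q[:]=0;q[c[1]-14:c[1]+12,c[0]-12:c[0]+12]=m[c[1]-14:c[1]+12,c[0]-12:c[0]+12]
P=np.argwhere(q)[:,::-1].astype(float);C=np.cov(P.T);e,v=np.linalg.eigh(C);print("ref",len(P),P.mean(0),np.degrees(np.arctan2(v[1,1],v[0,1]))%180)
E
```

```text
[[186.8 257.6]
 [169.5 242.5]
 [153.7 231.5]]
188 [186.65957447 263.25      ] 66.99161896844493
ref 254 [157.43700787 235.61811024] 124.45809696112357
```

step_arm(delta_pos=[[0,0,-0.05],[0,0,-0.04],[0,0,0]], spin=[0,0,0])

```text
time: 42.7
tool_pos: [463.8, -342.9, 31.1]
tcp_rot: [-180.0, 0.0, 76.5]
ft_force: [-0.7, -0.1, 0.5]
finger_gap: 42.4
grip_force: 0.0
```

step_arm(delta_pos=[[0,0,0],[0,0,0],[0,0,0],[0,0,0]], spin=[0,0,0,0], gripper=-1, squeeze=60)

```text
time: 43.2
tool_pos: [464.1, -343.2, 31.8]
tcp_rot: [179.9, 0.0, 76.5]
ft_force: [-1.2, 1.4, 5.3]
finger_gap: 17.0
grip_force: 62.4
```

step_arm(delta_pos=[[0,0,0.1],[0,0,0.19],[0,0,0.19],[0.084,0.265,0],[0.084,0.265,0],[0.084,0.265,0],[0.084,0.265,0],[0.084,0.265,0]], spin=[0,0,0,0.0225,0.0225,0.0225,0.0225,0.0225])

```text
time: 44.2
tool_pos: [548.1, -76.1, 128.2]
tcp_rot: [180.0, 0.0, 96.9]
ft_force: [0.1, 0.2, -1.6]
finger_gap: 16.7
grip_force: 61.5
```

step_arm(delta_pos=[[0.084,0.265,0],[0.084,0.265,0],[0,0,-0.06],[0,0,-0.06],[0,0,-0.03],[0,0,-0.01],[0,0,0]], spin=[0,0,0,0,0,0,0])

```text
time: 45.08
tool_pos: [581.2, 27.4, 95.1]
tcp_rot: [-180.0, 0.0, 96.7]
ft_force: [0.2, 0.3, -1.2]
finger_gap: 16.7
grip_force: 61.4
```

step_arm(delta_pos=[[0,0,-0.005],[0,0,-0.005],[0,0,-0.005],[0,0,0]], spin=[0,0,0,0])

```text
time: 45.58
tool_pos: [581.2, 28.3, 91.9]
tcp_rot: [-180.0, -0.0, 96.8]
ft_force: [-0.6, 0.6, -1.0]
finger_gap: 16.8
grip_force: 61.4
```

step_arm(delta_pos=[[0,0,-0.005],[0,0,-0.0025],[0,0,0]], spin=[0,0,0])

```text
time: 45.95
tool_pos: [581.6, 28.3, 91.6]
tcp_rot: [180.0, 0.0, 96.8]
ft_force: [-4.2, 0.7, 5.7]
finger_gap: 16.7
grip_force: 62.7
```

Contact is about 6 mm proud, so this is the coarse comb standing on the crests. Sweeping along.

step_arm(delta_pos=[[-0.0003,0.0025,0],[-0.0003,0.0025,0],[-0.0003,0.0025,0],[-0.0003,0.0025,0]], spin=[0,0,0,0])

```text
time: 46.45
tool_pos: [581.7, 29.3, 91.6]
tcp_rot: [179.9, 0.1, 96.8]
ft_force: [-0.4, -3.8, 5.4]
finger_gap: 16.7
grip_force: 62.5
```

step_arm(delta_pos=[[-0.0003,0.0025,0],[-0.0003,0.0025,0],[-0.0003,0.0025,0]], spin=[0,0,0])

```text
time: 46.82
tool_pos: [581.9, 31.1, 91.5]
tcp_rot: [179.9, 0.1, 96.8]
ft_force: [-0.3, -4.1, 5.3]
finger_gap: 16.7
grip_force: 62.3
```

step_arm(delta_pos=[[-0.0003,0.0025,0],[-0.0003,0.0025,0],[-0.0003,0.0025,0]], spin=[0,0,0])

```text
time: 47.2
tool_pos: [580.1, 33.8, 89.9]
tcp_rot: [-179.9, -0.1, 96.8]
ft_force: [-0.4, -0.1, -1.6]
finger_gap: 16.7
grip_force: 61.4
```

It dropped in. Lowering on.

step_arm(delta_pos=[[0,0,-0.005],[0,0,-0.005],[0,0,0]], spin=[0,0,0])

```text
time: 47.58
tool_pos: [580.2, 33.4, 87.9]
tcp_rot: [-179.9, -0.0, 96.8]
ft_force: [-1.1, 0.6, -1.0]
finger_gap: 16.7
grip_force: 61.4
```

step_arm(delta_pos=[[0,0,-0.005],[0,0,0]], spin=[0,0])

```text
time: 47.82
tool_pos: [580.7, 33.5, 87.5]
tcp_rot: [180.0, -0.0, 96.8]
ft_force: [0.2, 1.3, -0.8]
finger_gap: 17.1
grip_force: 61.5
```

step_arm(delta_pos=[[0,0,-0.005],[0,0,0],[0,0,0]], spin=[0,0,0])

```text
time: 48.2
tool_pos: [580.8, 33.5, 86.7]
tcp_rot: [180.0, -0.0, 96.8]
ft_force: [-0.9, 4.2, 1.3]
finger_gap: 16.5
grip_force: 61.8
```

step_arm(delta_pos=[[0,0,-0.005],[0,0,0],[0,0,0]], spin=[0,0,0])

```text
time: 48.58
tool_pos: [581.0, 33.5, 86.5]
tcp_rot: [179.9, -0.0, 96.8]
ft_force: [-4.0, 4.9, 8.1]
finger_gap: 16.3
grip_force: 62.8
```

step_arm(delta_pos=[[0,0.004,0],[0,0,0],[0,0,0]], spin=[0,0,0])

```text
time: 48.95
tool_pos: [581.0, 33.7, 86.5]
tcp_rot: [180.0, 0.0, 96.8]
ft_force: [-3.3, 2.5, 6.9]
finger_gap: 16.6
grip_force: 62.7
```

step_arm(delta_pos=[[0,0.002,0],[0,0,0],[0,0,0]], spin=[0,0,0])

```text
time: 49.32
tool_pos: [581.0, 33.8, 86.5]
tcp_rot: [180.0, 0.1, 96.8]
ft_force: [-3.7, 0.4, 6.2]
finger_gap: 17.0
grip_force: 62.7
```

step_arm(delta_pos=[[-0.002,0,0.003],[0,0,0]], spin=[0,0])

```text
time: 49.58
tool_pos: [580.2, 34.0, 86.0]
tcp_rot: [-180.0, 0.0, 96.8]
ft_force: [-0.7, -1.0, 1.1]
finger_gap: 16.7
grip_force: 61.7
```

step_arm(delta_pos=[[0,0,0],[0,0,0],[0,0,0],[0,0,0.1],[0,0,0.12]], spin=[0,0,0,0,0], gripper=-0.2)

```text
time: 50.2
tool_pos: [580.2, 34.4, 131.4]
tcp_rot: [-180.0, -0.0, 96.8]
ft_force: [0.4, 0.0, 0.7]
finger_gap: 34.5
grip_force: 0.0
```

step_arm(delta_pos=[[0,0,0],[0,0,0],[0,0,0]], spin=[0,0,0], gripper=-1)

```text
time: 50.58
tool_pos: [579.6, 34.4, 129.2]
tcp_rot: [-179.9, -0.0, 96.8]
ft_force: [1.1, 0.1, -0.2]
finger_gap: 0.1
grip_force: 0.0
```

step_arm(delta_pos=[[0,0,-0.025],[0,0,-0.025],[0,0,-0.015],[0,0,0]], spin=[0,0,0,0])

```text
time: 51.08
tool_pos: [579.9, 34.4, 116.5]
tcp_rot: [-179.9, -0.0, 96.8]
ft_force: [0.7, -0.4, 0.2]
finger_gap: -0.1
grip_force: 0.0
```

step_arm(delta_pos=[[0,0,-0.005],[0,0,-0.005],[0,0,0]], spin=[0,0,0])

```text
time: 51.45
tool_pos: [580.3, 34.4, 115.2]
tcp_rot: [180.0, -0.0, 96.8]
ft_force: [-0.5, 0.3, 0.6]
finger_gap: -0.2
grip_force: 0.0
```

step_arm(delta_pos=[[0,0,-0.005],[0,0,-0.005],[0,0,0]], spin=[0,0,0])

```text
time: 51.82
tool_pos: [580.2, 34.4, 112.9]
tcp_rot: [-180.0, -0.0, 96.8]
ft_force: [-0.4, 0.5, 0.2]
finger_gap: 0.2
grip_force: 0.0
```

step_arm(delta_pos=[[0,0,-0.005],[0,0,-0.005],[0,0,0]], spin=[0,0,0])

```text
time: 52.2
tool_pos: [580.2, 34.4, 111.0]
tcp_rot: [-180.0, -0.0, 96.8]
ft_force: [-0.3, -0.1, 0.2]
finger_gap: 0.3
grip_force: 0.0
```

step_arm(delta_pos=[[0,0,-0.005],[0,0,0]], spin=[0,0])

```text
time: 52.45
tool_pos: [580.3, 34.4, 110.1]
tcp_rot: [-180.0, 0.0, 96.8]
ft_force: [-0.0, 0.6, -0.2]
finger_gap: 0.1
grip_force: 0.0
```

```bash
python3 -c "
from meas import *
meas(580.5,33.5)
a=r.snapshot('scene')
for n,P in(('l1',(538,-361,55)),('l3',(399.5,-334,55))):
    c=proj(a,[P])[0].astype(int);m=np.zeros((384,512),np.uint8);w=13;m[c[1]-w:c[1]+w,c[0]-w:c[0]+w]=1
    d=(a['pixels'].max(2)<38).astype(np.uint8)*m;k,l,st,ce=cv2.connectedComponentsWithStats(d);i=1+st[1:,4].argmax()
    q=np.argwhere(l==i)[:,::-1];e,v=np.linalg.eigh(np.cov(q.T));print(n,c,st[i],ce[i].round(1),(np.degrees(np.arctan2(v[1,1],v[0,1]))%180).round(1))
"
```

```text
scene obs [287.6 182.7] len [ 6.3 14.2] ang 105.7 box [284. 175.] [291. 190.]
scene pred [287.2 182.7] len [10.4 19.1] ang 103.2 box [282. 173.] [293. 193.]
top obs [244.5 165. ] len [12.7 23.3] ang 177.5 box [230. 156.] [258. 173.]
top pred [244.7 168.3] len [11.5 13.2] ang 166.2 box [238. 162.] [251. 174.]
l1 [187 265] [181 255  15  19 179] [187.3 264. ] 101.2
l3 [154 238] [148 230  14  17 163] [154.3 237.9] 103.2
```

step_arm(delta_pos=[[0,0,-0.005],[0,0,0]], spin=[0,0])

```text
time: 52.85
tool_pos: [580.2, 34.4, 109.0]
tcp_rot: [-180.0, -0.0, 96.8]
ft_force: [0.6, -0.8, 0.1]
finger_gap: -0.2
grip_force: 0.0
```

step_arm(delta_pos=[[0,0,-0.005],[0,0,0]], spin=[0,0])

```text
time: 53.1
tool_pos: [580.3, 34.4, 108.2]
tcp_rot: [180.0, 0.0, 96.8]
ft_force: [0.2, -0.5, 0.4]
finger_gap: 0.3
grip_force: 0.1
```

step_arm(delta_pos=[[0,0,-0.005],[0,0,0]], spin=[0,0])

```text
time: 53.35
tool_pos: [580.8, 34.4, 108.0]
tcp_rot: [179.9, 0.0, 96.8]
ft_force: [-0.5, 0.7, 4.9]
finger_gap: 0.3
grip_force: 2.7
```

step_arm(delta_pos=[[0,0,0.15],[-0.031,-0.28,0],[-0.031,-0.28,0],[-0.031,-0.28,0],[-0.031,-0.28,0],[-0.031,-0.28,0],[-0.031,-0.28,0],[-0.031,-0.28,0]], spin=[0,0,0,0,0,0,0,0])

```text
time: 54.35
tool_pos: [536.4, -359.4, 137.0]
tcp_rot: [180.0, -0.0, 96.8]
ft_force: [1.6, -1.2, 0.2]
finger_gap: 0.1
grip_force: 0.0
```

step_arm(delta_pos=[[0,0,-0.15],[0,0,-0.15],[0,0,-0.08],[0,0,-0.02],[0,0,0]], spin=[0,0,0,0,0])

```text
time: 54.98
tool_pos: [537.4, -357.7, 57.9]
tcp_rot: [180.0, 0.0, 96.8]
ft_force: [-0.0, -0.2, -0.0]
finger_gap: -0.1
grip_force: 0.0
```

step_arm(delta_pos=[[0,0,-0.005],[0,0,-0.005],[0,0,0]], spin=[0,0,0])

```text
time: 55.35
tool_pos: [537.1, -357.7, 55.5]
tcp_rot: [180.0, 0.0, 96.8]
ft_force: [0.2, -0.3, -0.5]
finger_gap: 0.1
grip_force: 0.0
```

step_arm(delta_pos=[[0,0,-0.005],[0,0,0]], spin=[0,0])

```text
time: 55.6
tool_pos: [536.8, -357.5, 54.0]
tcp_rot: [-180.0, -0.0, 96.8]
ft_force: [0.2, -0.6, -0.8]
finger_gap: 0.1
grip_force: 0.0
```

step_arm(delta_pos=[[0,0,-0.005],[0,0,0]], spin=[0,0])

```text
time: 55.85
tool_pos: [537.1, -357.7, 54.0]
tcp_rot: [180.0, 0.0, 96.8]
ft_force: [-2.6, 2.1, 5.5]
finger_gap: -0.2
grip_force: 2.7
```

Seated handle top 108.3 minus tray handle top 54.1 is 54.2 mm, against 54.0 expected. The leaf is fully home and leaf 1 stands on the tray floor. Retreat and hand in.

step_arm(delta_pos=[[0,0,0.1],[0,0,0.25],[-0.1,0.1,0.25],[0,0,0],[0,0,0]], spin=[0,0,0,0,0])

```text
time: 56.48
tool_pos: [517.2, -337.9, 174.4]
tcp_rot: [179.9, 0.1, 96.8]
ft_force: [0.3, -0.1, -0.6]
finger_gap: 0.0
grip_force: 0.0
```

```bash
python3 -c "
from meas import *
meas(580.5,33.5)
print(r.hand_in())"
```

```text
scene obs [287.8 182.5] len [ 6.2 14.6] ang 104.4 box [284. 175.] [292. 190.]
scene pred [287.2 182.7] len [10.4 19.1] ang 103.2 box [282. 173.] [293. 193.]
top obs [245.6 168.5] len [ 7.4 12.3] ang 145.9 box [240. 162.] [250. 172.]
top pred [244.7 168.3] len [11.5 13.2] ang 166.2 box [238. 162.] [251. 174.]
the job is handed in; nothing more can be done
None
```

The leaf from the middle compartment, the coarse comb (pitch about 12 mm), stands fully home and let go in the near spindle; by probing it is about 0.2 mm proud. The +x-end leaf was tried, did not fit and is back in the tray, the third leaf was never touched, and the job was handed in at about 56.5 s with no verdict returned.

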